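# Push a squeezed lemon half through the self-closing waste flap

### The arm

A 6-joint arm with a two-finger parallel gripper is mounted at the origin on the work surface. World frame = base frame: x ahead of the robot, y to its left, z up, the work surface at z = 0. Lengths are in m, angles in rad, forces in N, time in s.
With the tool pointing down it reaches from about 0.35 to 0.875 m from the base axis. Payload 15.5 kg.
Tool frame: the origin (TCP) lies between the finger pads; the fingertips stand manip.tips_ahead ahead of it and the grasp point (between the pads) lies 5 mm behind it (manip.tips_ahead is the distance from the TCP to the fingertips, in m); x points along the fingers, z is the direction in which the jaws open and shut, and the axes are right-handed (so a half turn about x gives the same grasp; the last joint's range is limited). The gripper opens to 85 mm and grips with 20 to 120 N. Pads are 22 mm wide; open, the fingers measure 114 mm over their backs; the gripper's body (76 mm by 85 mm) begins 54 mm behind the grasp point. The pads swing forward as they close: fully open they stand 13 mm farther back than shut.
Start: joints at [1.113, 0.494, 1.345, -0, 1.302, -0.096], TCP at [0.222, 0.584, 0.245] pointing down, gripper open.
Joint ranges: [-2.91, 2.91], [-0.82, 2.16], [0.22, 2.67], [-1.22, 4.37], [0.12, 2.79], [-3.08, 3.08]. Speed limits (rad/s): [1.89, 1.89, 2.57, 3.01, 3.01, 3.01].

### API

Orientations are given as [roll, pitch, yaw] about the fixed x, y, z axes, in that order (R = Rz(yaw) Ry(pitch) Rx(roll)).
In Python, from workcell import monitor, imaging, manip gives the robot as it stands.
- The arm moves only by the tool jog_arm, never from a script. Its argument "rows" is a list of rows, each a list of 2 entries, a list of its own where there are three numbers: the shift along the tool's x, y, z in units of 30 mm (1.0 is 30 mm), then the turn, a rotation vector about the tool's x, y, z in rad. In form: [[[x, y, z], [rx, ry, rz]], ...]. A call has 1 to 5 rows; each row shifts and turns the commanded pose from where the row before left it, along the tool's axes as they then stand; what a row does not reach is not made up. A row lasts 1/12 s, in which the tool goes at most 41.7 mm and 7.16 degrees, less where a joint would pass 70% of its speed; a pose out of reach is approached as far as the arm can. A call is refused whole if a number of a shift passes 1 or a number of a turn 0.125, either way. A call with a gripper value outside its range is refused whole. "fingers" is the finger opening in mm, from 0 to 85.4, set as the call begins (left out, the last holds). The fingers move at their own pace and stop on an object; "newtons" is the grip in N (left out, the last holds). Time passes only in rows, so rows that do not move let the fingers close. It gives the time, the measured TCP pose, the force and the opening at its end, in the units of the state.
- monitor.read_state(): the state, without advancing time (a new reading comes with each control period).
- imaging.snapshot(name): name is "scene" or "top"; returns the picture (480x640x3 uint8, red, green, blue); there is no depth.
- imaging.camera_model(name): a dict with "camera_matrix" (3x3 intrinsics, pixels), "R" (3x3) and "t" (3): a world point X has camera coordinates R X + t. Camera axes: x right, y down, z forward; pixel columns grow to the right and rows downward; lengths in m; the calibration is good to about 2 mm. A picture is of the moment at which its call begins. camera_model takes no time and is no camera call.
- manip.sign_off(): hands the job in, once; it reports no verdict.
The state is a dict: "clock": time; "joint_pos": joint angles; "dq": joint speeds; "joint_efforts": joint torques, N m; "position": TCP position; "tool_rot": TCP orientation; "ft_force": force on the tool from outside, world axes, zero at the start; "torque": the same for the moment, N m; "grip_width": opening from 0.0 (shut) to 1.0 (fully open).
Only numpy, scipy, OpenCV 4.12 (cv2) and the standard library are available. Lean on these libraries where they do the work, as an engineer would, in place of code of your own. Each camera call takes 0.05 s, during which the arm holds its last target. There are 200 camera calls.

### The job

Clear the squeezed lemon half off the chopping board into the waste chute beside it, without lifting or pinching it: slide it up to the edge of the chute, press the self-closing flap down with one fingertip and, keeping it down, push the lemon half in over the edge with the other finger, so that it drops into the pan below; then let the flap close by itself. Do not slide the lemon onto the shut flap (that smears it), and do not disturb the ramekin, the soy dish and the knife.

Things in the scene. Friction and masses are not known exactly. Their poses are not given: they have to be found in the camera images.
- prep_station: Fixed stainless prep station on legs, 340 mm along its x by 520 along its y; flat deck 150 mm above the worktop. Origin: centre of its footprint, at worktop height. x points roughly away from the robot, y roughly to the robot's left, z up. A green chopping board is let in flush with the deck (own x -150 to 150, y -13 to 245 mm); the waste chute lies on the -y side of the board.
- mouth_edge (a point): Middle of the edge of the chute's mouth that faces the board, on the deck's top (station x 0, y -60, z 150 mm); axes as the station's. The mouth is a rectangular hole, 150 mm along x (75 either side of this point) and 125 mm along y, from this edge towards -y; the shut flap fills it flush with the deck. The deck is 18 mm thick.
- pan_floor (a point): Centre of the floor of the open steel food pan that hangs under mouth and board (station x 0, y -40, z 24 mm); axes as the station's. Inside it is 156 mm along x, 303 mm along y, 98 mm deep; it reaches under the board, so the lemon may slip back down the open flap and end there.
- waste_flap (a joint): Angle of the flap, rad: 0 shut, flush; stop at 1.15. Flat steel sheet 147 mm along station x, 123 along y, 3 thick, hinged along x at the mouth's edge farthest from the board (station y -184.5, z 150 mm): its free edge, beside the board, swings down. A spring shuts it when let go: 0.11 N m at the hinge when shut, 0.25 at 0.8 rad (about 1 N at the free edge, 5 to 8 N near the hinge).
- flap_lip (a point): Middle of the flap's free edge, on its top face; moves down with the flap. When shut it lies 1 mm from mouth_edge.
- lemon_center (a point): Squeezed lemon half lying cut face down on the chopping board: a smooth yellow dome 46 mm across and 27 mm high, 25 to 45 g. The point is on its axis, 13.5 mm above its cut face. It slides under a light push (under 0.5 N).
- ramekin: White ceramic ramekin, 72 mm across, 45 mm high, standing on the board's far left corner; leave alone. Origin at the centre of its underside.
- soy_dish: Small blue ceramic soy dish, 72 mm across, 20 mm high, standing on the far side of the board; leave alone. Origin at the centre of its underside.
- knife: Paring knife lying flat at the robot's side of the board, along the station's y, 195 mm long, 14 mm high; leave alone. Origin under the joint of blade and handle, y along the handle.

How it is judged:
On the way, in this order (a step that is already met when the one before it is completed fails the run):
1. one finger holds the flap down while the other is pushing the lemon half, which is still on the deck (value of joint waste_flap above 0.15 rad and contact force between the fingers and waste_flap above 0.3 N and contact force between the fingers and lemon above 0.03 N and y of lemon_center in the frame of prep_station above -0.075 m and z of lemon_center in the frame of prep_station above 0.15 m), for 0.1 s.
2. the lemon half has gone through the mouth (z of lemon_center in the frame of prep_station below 0.12 m), for 0.1 s.
At the end, for the whole second after the job is handed in: The lemon half lies at rest (under 0.03 m/s) in the pan below the chute, its centre less than 75 mm above the worktop, and the flap has closed (within 0.05 rad of shut) (z of lemon_center in the frame of prep_station between 0.02 and 0.075 m and x of lemon_center in the frame of prep_station between -0.08 and 0.08 m and y of lemon_center in the frame of prep_station between -0.195 and 0.113 m and linear speed of lemon below 0.03 m/s and value of joint waste_flap below 0.05 rad); the robot touches nothing.
It fails at once if the lemon half is lifted (its centre more than 20 mm above where it lies on the board) (z of lemon_center in the frame of prep_station above 0.184 m).
It fails at once if the lemon half rests or rubs on the shut flap (flap within 0.1 rad of shut) (contact force between lemon and waste_flap above 0.1 N and value of joint waste_flap below 0.1 rad).
It fails at once if the ramekin, soy dish or knife is moved more than 20 mm (distance of any of ramekin, soy_dish, knife from where it was at the start of the episode above 0.02 m).
It also fails if it takes over 48 s, if anything falls off the work surface, if the arm or the gripper's body presses on something with over 40 N, if the wrist force passes 120 N, or if a joint passes its speed limit or range.

## Working session

There is one attempt and no reset: what is moved stays moved. The work goes in short steps, Python scripts to look and compute and a tool call to move; the robot and the scene stay as the last step left them, time stands still between calls to the robot, and variables do not carry over. Pictures are saved under pics/ and viewed, about 8 in all and at most 12, crops included, and the job is handed in when it is done.

Besides the shell and the picture viewer there is one more tool, called after "Emit:" as name([rows], argument=value, ...), one row to a line, values as JSON. jog_arm: Moves the arm, as the interface text tells. Its arguments: {"type":"object","properties":{"rows":{"type":"array","items":{"type":"array"}},"fingers":{"type":"number"},"newtons":{"type":"number"}},"required":["rows"]}

```bash
ls; mkdir -p pics; python3 - <<'E'
from workcell import monitor, imaging, manip
import cv2, numpy as np
s=monitor.read_state(); print(s); print(manip.tips_ahead)
for n in("scene","top"):
    im=imaging.snapshot(n); cv2.imwrite(f"pics/{n}0.png",im[:,:,::-1])
    m=imaging.camera_model(n); print(n,m["camera_matrix"],-np.array(m["R"]).T@m["t"])
E
```

```text
pics
{'clock': 0.0, 'joint_pos': array([ 1.11249619e+00,  4.94203647e-01,  1.34615575e+00,  1.80478770e-05,
        1.30251804e+00, -9.54984667e-02]), 'dq': array([ 0.00171169,  0.00139588, -0.00077352,  0.00141942, -0.00170299,
       -0.000595  ]), 'joint_efforts': array([ 6.06282963e-03, -8.82155442e+01, -3.83883905e+01,  3.37867041e-04,
        9.90428205e-03, -4.21207517e-05]), 'position': array([0.22163952, 0.58399416, 0.24467919]), 'tool_rot': array([ 3.0325549 ,  1.56951142, -2.04264055]), 'ft_force': array([ 0.50333059, -0.1915005 , -0.32071621]), 'torque': array([-0.00795547, -0.0259422 ,  0.01667726]), 'grip_width': 0.9984808641759021}
0.014
scene [[463.32254578   0.         324.06500985]
 [  0.         463.32254578 238.11768376]
 [  0.           0.           1.        ]] [0.51305075 0.51706374 0.82098844]
top [[477.45424646   0.         318.79188787]
 [  0.         477.45424646 236.37129013]
 [  0.           0.           1.        ]] [0.53910083 0.09374134 0.94476675]
```

View pics/scene0.png

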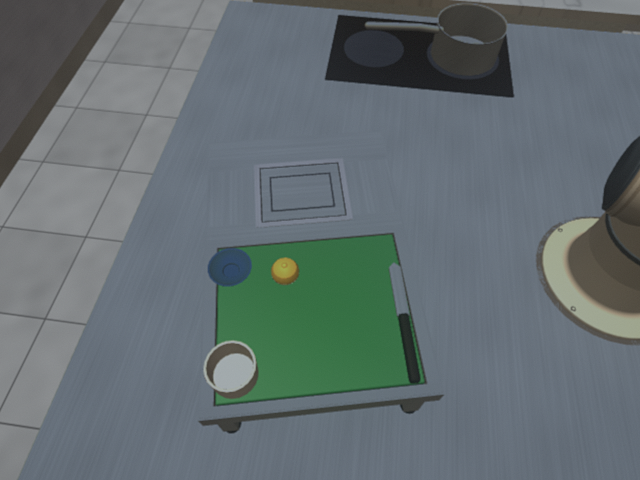

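View pics/top0.png

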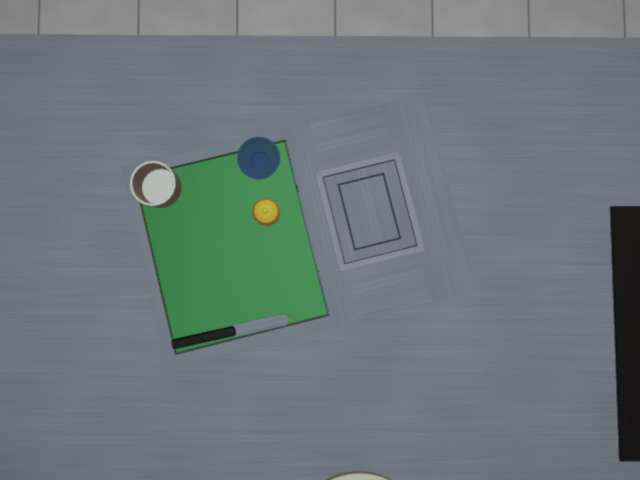

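The scene view shows the shut flap at about (303,192) and the lemon at (285,270). The top view shows the lemon at (266,212), the soy dish at (259,158), the knife along the bottom edge of the board, and the board's right edge from (286,141) to (327,315).

```bash
cat > h.py <<'E'
from workcell import monitor, imaging, manip
import cv2, numpy as np
from scipy.spatial.transform import Rotation as Ro
def ray(n,px,z):
    m=imaging.camera_model(n);R=np.array(m["R"]);c=-R.T@np.array(m["t"])
    d=(R.T@np.linalg.inv(m["camera_matrix"])@np.array([*px,1.]));return c+d*(z-c[2])/d[2]
def blob(im,lo,hi):
    k=cv2.inRange(cv2.cvtColor(im,cv2.COLOR_RGB2HSV),lo,hi)
    c=max(cv2.findContours(k,cv2.RETR_EXTERNAL,cv2.CHAIN_APPROX_NONE)[0],key=cv2.contourArea);return c
G=((45,100,40),(75,255,255));Y=((18,120,80),(35,255,255));B=((95,120,30),(125,255,255))
E
python3 - <<'E'
from h import *
for n in("top","scene"):
    im=cv2.imread(f"pics/{n}0.png")[:,:,::-1].copy()
    # board right edge & bottom edge lines
    c=blob(im,*G)[:,0].astype(float)
    P=np.array([ray(n,p,.15)[:2] for p in c])
    r=cv2.minAreaRect(P.astype(np.float32)*1000); print(n,r, cv2.boxPoints(r).round(1).tolist())
    y=blob(im,*Y); (u,v),rad=cv2.minEnclosingCircle(y); print("lemon",u,v,rad,ray(n,(u,v),.162))
    y=blob(im,*B); (u,v),rad=cv2.minEnclosingCircle(y); print("dish",u,v,rad,ray(n,(u,v),.17))
q=[(319,172),(399,154),(423,247),(343,269)]
print([ray("top",p,.15)[:2].round(3) for p in q])
E
```

```text
top ((566.6701049804688, 223.3850555419922), (298.35003662109375, 256.3545227050781), 13.75825023651123) [[391.29998779296875, 312.3999938964844], [452.29998779296875, 63.400001525878906], [742.0, 134.39999389648438], [681.0999755859375, 383.3999938964844]]
lemon 266.0 211.5 13.647443771362305 [0.62148214 0.16420629 0.162     ]
dish 258.2762145996094 157.58741760253906 21.032094955444336 [0.70918848 0.17627931 0.17      ]
scene ((566.709716796875, 223.44427490234375), (298.8517761230469, 257.22283935546875), 13.838528633117676) [[390.8999938964844, 312.6000061035156], [452.3999938964844, 62.79999923706055], [742.5999755859375, 134.3000030517578], [681.0, 384.1000061035156]]
lemon 284.5 270.72222900390625 13.609511375427246 [0.62163673 0.16674329 0.162     ]
dish 231.93115234375 267.51129150390625 13.825675010681152 [0.7048166 0.1770089 0.17     ]
[array([0.689, 0.077]), array([ 0.72 , -0.059]), array([ 0.563, -0.097]), array([0.527, 0.037])]
```

```bash
cat >> h.py <<'E'
yaw=np.radians(13.8);O=np.array([.5944,.1108,0]);S=Ro.from_euler('z',yaw).as_matrix()
def report():
    s=monitor.read_state();R=Ro.from_euler('xyz',s["tool_rot"]).as_matrix()
    p=S.T@(s["position"]-O)
    print("t",round(s["clock"],2),"TCP st mm",(p*1000).round(1),"F st",(S.T@s["ft_force"]).round(2),"grip",round(s["grip_width"],3),"j",s["joint_pos"].round(2))
    print("tool axes in station (cols)\n",(S.T@R).round(3)); return s,R,p
def goal(st,tilt=0,sgn=1):
    """station TCP mm; tilt>0: -y finger lower; prints shift (units) in present tool axes + turn rotvec"""
    s,R,p=report()
    x=np.array([0,0,-1.]);z=np.array([0,1.,0])*sgn
    T=np.column_stack([x,np.cross(z,x),z]);T=S@Ro.from_euler('x',tilt).as_matrix()@T
    d=S@(np.array(st)/1000-p)
    print("shift units tool",(R.T@d/.03).round(2),"turn tool",Ro.from_matrix(R.T@T).as_rotvec().round(3))
E
python3 -c "
from h import *
goal([39,35,240]);goal([39,35,240],sgn=-1)"
```

```text
t 0.1 TCP st mm [-249.1  548.5  244.8] F st [-0.04 -1.05  0.73] grip 1.0 j [ 1.11  0.49  1.35  0.    1.3  -0.1 ]
tool axes in station (cols)
 [[-0.001 -0.823  0.568]
 [-0.001  0.568  0.823]
 [-1.     0.    -0.001]]
shift units tool [  0.17 -17.62  -8.64] turn tool [-0.604 -0.001 -0.   ]
t 0.1 TCP st mm [-249.1  548.5  244.8] F st [-0.04 -1.05  0.73] grip 1.0 j [ 1.11  0.49  1.35  0.    1.3  -0.1 ]
tool axes in station (cols)
 [[-0.001 -0.823  0.568]
 [-0.001  0.568  0.823]
 [-1.     0.    -0.001]]
shift units tool [  0.17 -17.62  -8.64] turn tool [ 2.538e+00 -1.000e-03  1.000e-03]
```

Emit:
jog_arm([
  [[0,-0.9,-0.4],[-0.12,0,0]],
  [[0,-0.9,-0.4],[-0.12,0,0]],
  [[0,-0.9,-0.4],[-0.12,0,0]],
  [[0,-0.9,-0.4],[-0.12,0,0]],
  [[0,-0.9,-0.4],[-0.12,0,0]],
])

```text
clock: 0.52
position: [0.3473, 0.508, 0.2452]
tool_rot: [2.235, 1.57, -2.234]
ft_force: [0.8, -0.1, -0.0]
grip_width: 1.001
```

```bash
python3 -c "
from h import *
goal([39,35,240])"
```

```text
t 0.52 TCP st mm [-145.2  444.7  245.2] F st [ 0.76 -0.32 -0.01] grip 1.001 j [ 0.87  0.48  1.37 -0.    1.29 -0.94]
tool axes in station (cols)
 [[-0.001 -1.    -0.002]
 [-0.001 -0.002  1.   ]
 [-1.     0.001 -0.001]]
shift units tool [  0.18  -6.11 -13.67] turn tool [ 0.002 -0.001 -0.001]
```

Emit:
jog_arm([
  [[0,-0.5,-1],[0,0,0]],
  [[0,-0.5,-1],[0,0,0]],
  [[0,-0.5,-1],[0,0,0]],
  [[0,-0.5,-1],[0,0,0]],
  [[0,-0.5,-1],[0,0,0]],
])

```text
clock: 0.93
position: [0.4554, 0.3797, 0.245]
tool_rot: [1.881, 1.57, -2.595]
ft_force: [0.8, 0.8, 0.8]
grip_width: 1.0
```

Emit:
jog_arm([
  [[0,-0.5,-1],[0,0,0]],
  [[0,-0.5,-1],[0,0,0]],
  [[0,-0.5,-1],[0,0,0]],
  [[0,-0.5,-1],[0,0,0]],
  [[0,-0.5,-1],[0,0,0]],
])

```text
clock: 1.35
position: [0.5636, 0.2514, 0.245]
tool_rot: [1.667, 1.57, -2.809]
ft_force: [-0.6, 0.2, -0.5]
grip_width: 1.0
```

Emit:
jog_arm([
  [[0,-0.5,-1],[0,0,0]],
  [[0,-0.5,-1],[0,0,0]],
  [[0,-0.1,-0.9],[0,0,0]],
  [[0,0,-0.4],[0,0,0]],
  [[0,0,0],[0,0,0]],
])

```text
clock: 1.77
position: [0.6187, 0.1621, 0.2448]
tool_rot: [2.0, 1.57, -2.478]
ft_force: [1.0, -0.1, -0.2]
grip_width: 0.999
```

```bash
python3 - <<'E'
from h import *
goal([39,35,240]); print(manip.tips_ahead)
n="scene"
for n in("scene","top"):
    im=imaging.snapshot(n); cv2.imwrite(f"pics/{n}1.png",im[:,:,::-1])
    try:
        y=blob(im,*Y); (u,v),r=cv2.minEnclosingCircle(y); print(n,u,v,r,S.T@(ray(n,(u,v),.162)-O))
    except Exception as e: print(e)
a=cv2.imread("pics/scene1.png")[160:340,180:420]
cv2.imwrite("pics/c1.png",cv2.resize(a,None,fx=3,fy=3))
E
```

```text
t 1.77 TCP st mm [ 35.8  44.  244.8] F st [ 0.92 -0.3  -0.2 ] grip 0.999 j [ 0.16  0.52  1.31 -0.    1.32 -1.64]
tool axes in station (cols)
 [[-0.001 -1.     0.006]
 [-0.     0.006  1.   ]
 [-1.     0.001 -0.   ]]
shift units tool [ 0.16 -0.11 -0.3 ] turn tool [-0.006 -0.    -0.001]
0.014
scene 284.6422119140625 270.8394470214844 13.66809368133545 [0.03957861 0.04807031 0.162     ]
max() iterable argument is empty
```

View pics/c1.png

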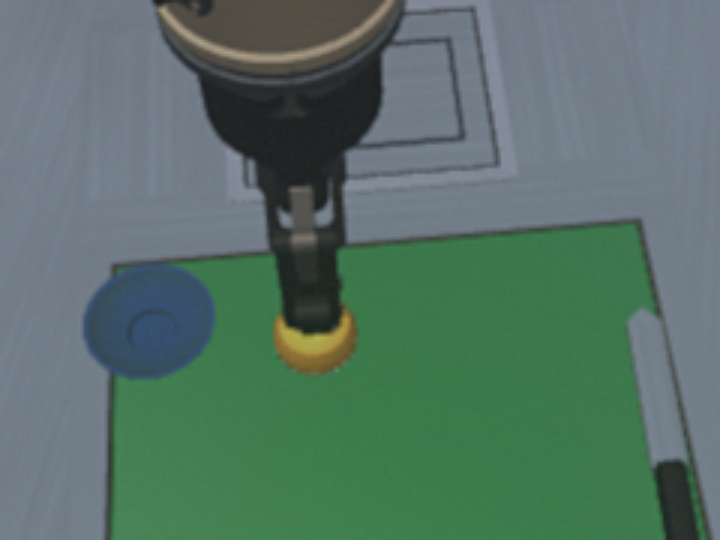

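The crop shows the gripper above the lemon, which sits at about (315,335) in the crop, with the dish and knife clear. Next I'll lower so the fingers straddle the lemon, then feel for the deck.

Emit:
jog_arm([
  [[0,-0.11,-0.3],[-0.006,0,0]],
  [[0.6,0,0],[0,0,0]],
  [[0.6,0,0],[0,0,0]],
  [[0.6,0,0],[0,0,0]],
  [[0.1,0,0],[0,0,0]],
])

```text
clock: 2.28
position: [0.622, 0.1571, 0.1855]
tool_rot: [1.468, 1.567, -3.0]
ft_force: [-0.1, 0.2, -0.1]
grip_width: 1.006
```

```bash
python3 - <<'E'
from h import *
goal([39,35,180])
im=imaging.snapshot("scene")
a=im[200:320,220:380,::-1]
cv2.imwrite("pics/c2.png",cv2.resize(a,None,fx=4,fy=4,interpolation=2))
E
```

```text
t 2.28 TCP st mm [ 37.8  38.4 185.5] F st [-0.07  0.22 -0.12] grip 1.006 j [ 0.15  0.58  1.37  0.    1.2  -1.66]
tool axes in station (cols)
 [[-0.004 -1.    -0.004]
 [ 0.    -0.004  1.   ]
 [-1.     0.004  0.   ]]
shift units tool [ 0.18 -0.04 -0.11] turn tool [ 0.004  0.    -0.004]
```

View pics/c2.png

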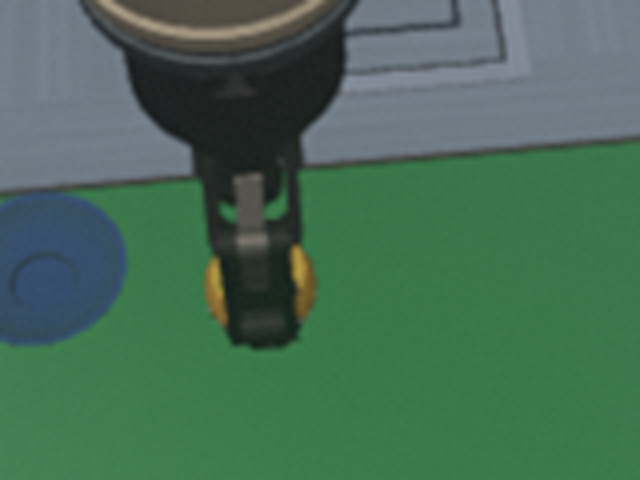

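The finger (column 262) is centred on the lemon (205 to 317) in the crop, and its tip shows at (262,346). I'll step down, looking for contact.

Emit:
jog_arm([
  [[0.05,-0.03,-0.1],[0,0,0]],
  [[0.1,0,0],[0,0,0]],
  [[0.1,0,0],[0,0,0]],
  [[0,0,0],[0,0,0]],
])

```text
clock: 2.67
position: [0.6253, 0.1539, 0.1809]
tool_rot: [-1.664, 1.57, 0.15]
ft_force: [-0.5, -0.1, -0.8]
grip_width: 1.003
```

```bash
python3 - <<'E'
from h import *
for z in(.15,.16,.17,.18):
    print(z,(S.T@(ray("scene",(285.5,286.5),z)-O)*1000).round(1))
report()
E
```

```text
0.15 [ 40.3  70.3 150. ]
0.16 [ 39.9  75.4 160. ]
0.17 [ 39.6  80.5 170. ]
0.18 [ 39.3  85.6 180. ]
t 2.67 TCP st mm [ 40.2  34.4 180.9] F st [-0.54  0.02 -0.83] grip 1.003 j [ 0.15  0.58  1.37  0.    1.19 -1.67]
tool axes in station (cols)
 [[ 0.    -1.    -0.002]
 [-0.    -0.002  1.   ]
 [-1.    -0.    -0.   ]]
```

Emit:
jog_arm([
  [[0.15,0,0],[0,0,0]],
  [[0.15,0,0],[0,0,0]],
  [[0,0,0],[0,0,0]],
  [[0,0,0],[0,0,0]],
])

```text
clock: 3.0
position: [0.625, 0.1538, 0.1714]
tool_rot: [1.487, 1.57, -2.982]
ft_force: [-0.1, -0.1, -0.3]
grip_width: 1.001
```

Emit:
jog_arm([
  [[0.1,0,0],[0,0,0]],
  [[0,0,0],[0,0,0]],
  [[0,0,0],[0,0,0]],
])

```text
clock: 3.25
position: [0.6251, 0.1538, 0.1686]
tool_rot: [1.434, 1.571, -3.035]
ft_force: [-0.1, -0.3, 1.0]
grip_width: 1.005
```

Emit:
jog_arm([
  [[0.1,0,0],[0,0,0]],
  [[0,0,0],[0,0,0]],
  [[0,0,0],[0,0,0]],
])

```text
clock: 3.5
position: [0.6251, 0.1538, 0.1656]
tool_rot: [1.634, 1.57, -2.835]
ft_force: [-0.4, -0.6, 0.1]
grip_width: 0.996
```

Emit:
jog_arm([
  [[0.1,0,0],[0,0,0]],
  [[0,0,0],[0,0,0]],
  [[0,0,0],[0,0,0]],
])

```text
clock: 3.75
position: [0.6251, 0.1538, 0.1626]
tool_rot: [1.469, 1.57, -3.0]
ft_force: [-0.7, 0.2, -0.3]
grip_width: 0.998
```

Emit:
jog_arm([
  [[0.1,0,0],[0,0,0]],
  [[0,0,0],[0,0,0]],
  [[0,0,0],[0,0,0]],
])

```text
clock: 4.0
position: [0.6251, 0.1538, 0.1596]
tool_rot: [1.434, 1.57, -3.035]
ft_force: [-0.4, 0.0, 0.1]
grip_width: 1.002
```

Nothing touches at TCP z 160, so with the fingers open the tips stand only about 1 mm ahead of the TCP. I'll go slightly lower, then slide the lemon towards the chute.

Emit:
jog_arm([
  [[0.1,0.03,-0.15],[0,0,0]],
  [[0,0,-0.2],[0,0,0]],
  [[0,0,-0.2],[0,0,0]],
  [[0,0,-0.2],[0,0,0]],
  [[0,0,-0.2],[0,0,0]],
])

```text
clock: 4.42
position: [0.6314, 0.1251, 0.1568]
tool_rot: [-2.047, 1.571, -0.233]
ft_force: [0.6, -0.2, 0.4]
grip_width: 0.998
```

Emit:
jog_arm([
  [[0,0,-0.2],[0,0,0]],
  [[0,0,-0.2],[0,0,0]],
  [[0,0,-0.2],[0,0,0]],
  [[0,0,-0.2],[0,0,0]],
  [[0,0,0],[0,0,0]],
])

```text
clock: 4.83
position: [0.6373, 0.1014, 0.1568]
tool_rot: [-2.743, 1.57, -0.93]
ft_force: [-0.1, -1.0, -0.4]
grip_width: 0.997
```

```bash
python3 - <<'E'
from h import *
goal([39,-50,156])
im=imaging.snapshot("scene")
cv2.imwrite("pics/c3.png",cv2.resize(im[140:300,200:400,::-1],None,fx=4,fy=4*.9,interpolation=2))
E
```

```text
t 4.83 TCP st mm [ 39.4 -19.4 156.8] F st [-0.33 -0.92 -0.39] grip 0.997 j [ 0.07  0.61  1.39 -0.    1.14 -1.75]
tool axes in station (cols)
 [[ 0.    -1.    -0.002]
 [-0.    -0.002  1.   ]
 [-1.    -0.    -0.   ]]
shift units tool [ 0.03  0.02 -1.02] turn tool [ 0.002 -0.     0.   ]
```

View pics/c3.png

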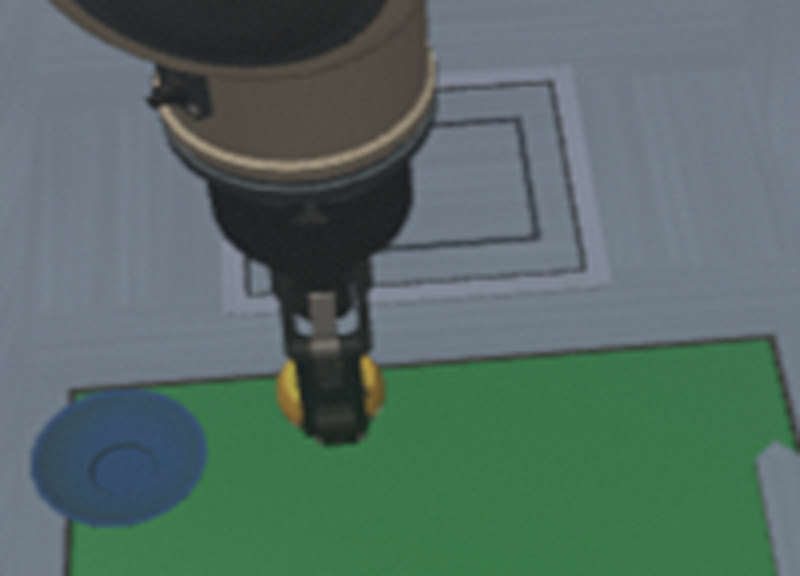

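The lemon follows at about (331,390) in the crop, still centred on the finger. I'll push 30 mm more, then tilt.

Emit:
jog_arm([
  [[0,0,-0.25],[0,0,0]],
  [[0,0,-0.25],[0,0,0]],
  [[0,0,-0.25],[0,0,0]],
  [[0,0,-0.2],[0,0,0]],
  [[0,0,0],[0,0,0]],
])

```text
clock: 5.3
position: [0.6442, 0.0736, 0.1568]
tool_rot: [-2.757, 1.57, -0.944]
ft_force: [0.5, 0.3, 0.6]
grip_width: 0.999
```

Emit:
jog_arm([
  [[0.15,0,0],[0,-0.11,0]],
  [[0.15,0,0],[0,-0.11,0]],
  [[0,0,0],[0,0,0]],
])

```text
clock: 5.55
position: [0.6441, 0.0736, 0.1469]
tool_rot: [0.001, 1.344, 1.812]
ft_force: [-0.2, -0.8, 0.7]
grip_width: 1.005
```

```bash
cat >> h.py <<'E'
def fingers():
    s,R,p=report();Q=S.T@R
    for n,v in(("B",(1,0,42.7)),("Ain",(1,0,-42.7)),("Aout",(1,0,-55))): print(n,(p*1000+Q@v).round(1))
def lemon(name):
    im=imaging.snapshot("scene");cv2.imwrite("pics/"+name,cv2.resize(im[140:300,200:400,::-1],None,fx=4,fy=3.6,interpolation=2))
E
python3 -c "
from h import *
fingers();goal([39,-46,138.3],.44)"
```

```text
t 5.55 TCP st mm [ 39.4 -48.  146.9] F st [-0.35 -0.79  0.67] grip 1.005 j [-0.08  0.65  1.36  0.23  1.21 -1.99]
tool axes in station (cols)
 [[-0.    -1.     0.001]
 [ 0.224  0.     0.974]
 [-0.974  0.     0.224]]
B [ 39.4  -6.2 155.5]
Ain [ 39.3 -89.4 136.3]
Aout [  39.3 -101.4  133.6]
t 5.55 TCP st mm [ 39.4 -48.  146.9] F st [-0.35 -0.79  0.67] grip 1.005 j [-0.08  0.65  1.36  0.23  1.21 -1.99]
tool axes in station (cols)
 [[-0.    -1.     0.001]
 [ 0.224  0.     0.974]
 [-0.974  0.     0.224]]
shift units tool [0.29 0.01 0.  ] turn tool [-0.001 -0.214 -0.   ]
```

Emit:
jog_arm([
  [[0.15,0,0],[0,-0.11,0]],
  [[0.15,0,0],[0,-0.11,0]],
  [[0,0,0],[0,0,0]],
])

```text
clock: 5.8
position: [0.6428, 0.0761, 0.1375]
tool_rot: [0.006, 1.127, 1.817]
ft_force: [0.1, -0.5, 0.9]
grip_width: 0.998
```

```bash
python3 -c "
from h import *
fingers();lemon('c4.png')"
```

```text
t 5.8 TCP st mm [ 38.7 -45.3 137.5] F st [-0.03 -0.52  0.85] grip 0.998 j [-0.17  0.71  1.34  0.42  1.31 -2.14]
tool axes in station (cols)
 [[-0.002 -1.     0.002]
 [ 0.43   0.     0.903]
 [-0.903  0.003  0.43 ]]
B [ 38.8  -6.3 154.9]
Ain [ 38.7 -83.4 118.2]
Aout [ 38.7 -94.5 112.9]
```

View pics/c4.png

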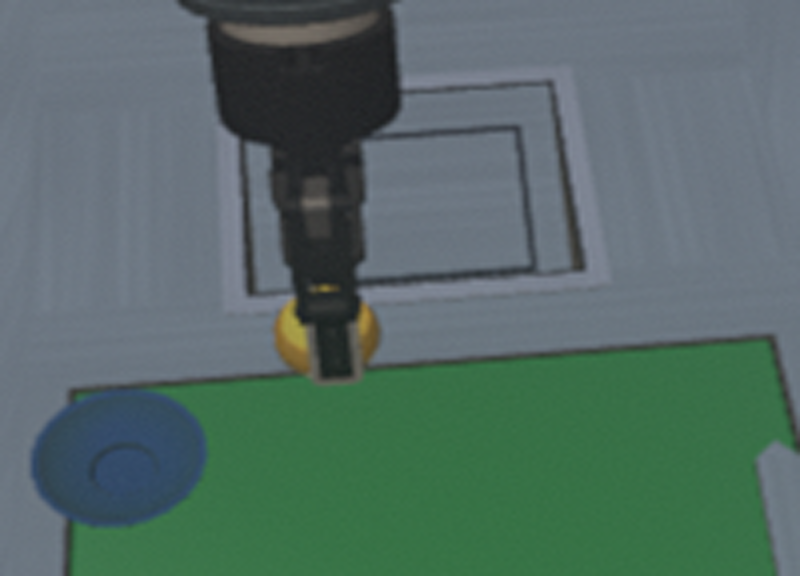

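The flap is open, its marking has sunk, and the lemon sits at about (328,330) in the crop, at the edge. Now I'll push level towards -y.

Emit:
jog_arm([
  [[-0.086,0,-0.18],[0,0,0]],
  [[-0.086,0,-0.18],[0,0,0]],
  [[-0.086,0,-0.18],[0,0,0]],
  [[-0.086,0,-0.18],[0,0,0]],
  [[-0.086,0,-0.18],[0,0,0]],
])

```text
clock: 6.27
position: [0.6505, 0.0487, 0.1398]
tool_rot: [-0.001, 1.132, 1.814]
ft_force: [-0.8, 2.9, 2.8]
grip_width: 1.0
```

```bash
python3 -c "
from h import *
fingers();lemon('c5.png')"
```

```text
t 6.27 TCP st mm [ 39.7 -73.7 139.8] F st [-0.09  2.99  2.8 ] grip 1.0 j [-0.21  0.72  1.31  0.4   1.34 -2.16]
tool axes in station (cols)
 [[-0.001 -1.    -0.003]
 [ 0.425 -0.003  0.905]
 [-0.905 -0.     0.425]]
B [ 39.5 -34.6 157. ]
Ain [  39.8 -111.9  120.7]
Aout [  39.8 -123.1  115.5]
```

View pics/c5.png

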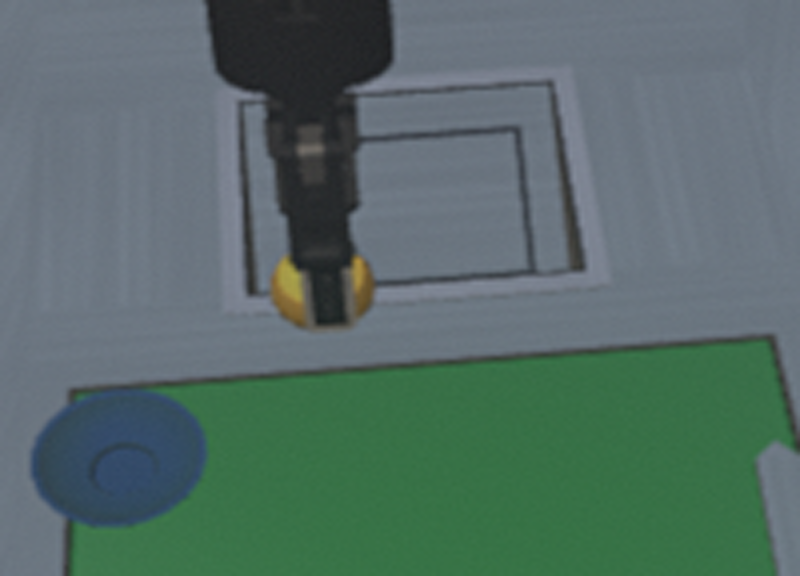

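The lemon is at about (322,290) in the crop, straddling the mouth edge with the flap held down. I'll keep pushing.

Emit:
jog_arm([
  [[-0.07,0,-0.19],[0,0,0]],
  [[-0.07,0,-0.19],[0,0,0]],
  [[-0.07,0,-0.19],[0,0,0]],
  [[-0.07,0,-0.19],[0,0,0]],
  [[-0.07,0,-0.19],[0,0,0]],
])

```text
clock: 6.73
position: [0.6566, 0.0231, 0.1391]
tool_rot: [0.0, 1.123, 1.816]
ft_force: [-21.5, 49.9, 58.7]
grip_width: 1.005
```

```bash
python3 -c "
from h import *
fingers();lemon('c6.png')"
```

```text
t 6.73 TCP st mm [  39.5 -100.   139.1] F st [-8.98 53.64 58.68] grip 1.005 j [-0.25  0.73  1.28  0.4   1.37 -2.19]
tool axes in station (cols)
 [[-0.002 -1.    -0.004]
 [ 0.433 -0.004  0.901]
 [-0.901  0.     0.433]]
B [ 39.4 -61.1 156.6]
Ain [  39.7 -138.   119.7]
Aout [  39.7 -149.1  114.3]
```

View pics/c6.png

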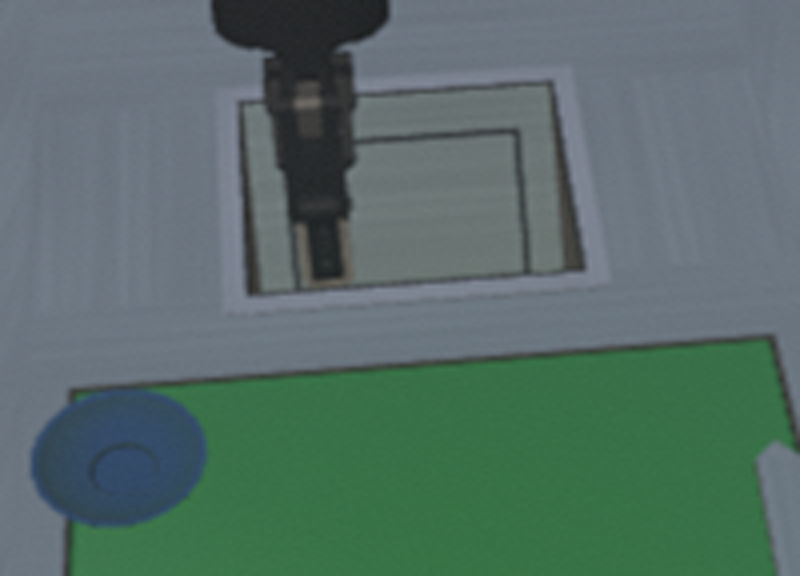

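The lemon is gone from the deck, and the flap looks to be near its stop because the force is high. I'll back off a little along the force, flap still open, and check.

Emit:
jog_arm([
  [[-0.06,0,0.2],[0,0,0]],
  [[-0.05,0,0.1],[0,0,0]],
  [[0,0,0],[0,0,0]],
])

```text
clock: 7.03
position: [0.6561, 0.0262, 0.1441]
tool_rot: [-0.001, 1.131, 1.813]
ft_force: [0.3, 4.9, 2.2]
grip_width: 0.999
```

```bash
python3 -c "
from h import *
fingers()
for n in('scene','top'):
    im=imaging.snapshot(n); k=cv2.inRange(cv2.cvtColor(im,cv2.COLOR_RGB2HSV),*Y); print(n,k.sum()//255)
cv2.imwrite('pics/t7.png',cv2.resize(im[100:300,260:460,::-1],None,fx=3,fy=3))"
```

```text
t 7.03 TCP st mm [ 39.8 -96.9 144.1] F st [1.48 4.65 2.19] grip 0.999 j [-0.24  0.72  1.28  0.4   1.37 -2.18]
tool axes in station (cols)
 [[-0.001 -1.    -0.003]
 [ 0.426 -0.003  0.905]
 [-0.905 -0.001  0.426]]
B [ 39.6 -57.8 161.4]
Ain [  39.9 -135.1  125. ]
Aout [  39.9 -146.2  119.8]
scene 0
top 2
```

View pics/t7.png

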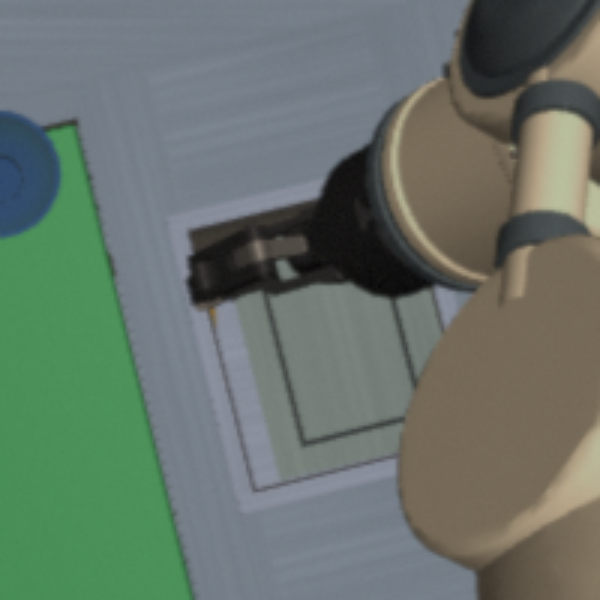

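The flap is open, the deck is clear, and an orange speck at (212,313) in the crop shows the lemon deep below the deck edge. I'll lift slowly to let the flap close.

Emit:
jog_arm([
  [[-0.2,0,0.1],[0,0,0]],
  [[-0.2,0,0.1],[0,0,0]],
  [[-0.25,0,0.12],[0,0,0]],
  [[-0.25,0,0.12],[0,0,0]],
  [[-0.3,0,0.14],[0,0,0]],
])

```text
clock: 7.55
position: [0.656, 0.026, 0.1844]
tool_rot: [-0.0, 1.131, 1.814]
ft_force: [0.7, 0.4, 0.5]
grip_width: 1.0
```

Emit:
jog_arm([
  [[-0.5,0,0.23],[0,0,0]],
  [[-0.7,0,0.3],[0,0,0]],
  [[-0.9,0,0.4],[0,0,0]],
  [[-0.9,0,0.4],[0,0,0]],
  [[-0.9,0,0.4],[0,0,0]],
])

```text
clock: 7.97
position: [0.6563, 0.0233, 0.3137]
tool_rot: [-0.001, 1.132, 1.813]
ft_force: [0.5, 0.5, -0.2]
grip_width: 0.999
```

Emit:
jog_arm([
  [[0,0.8,0],[0,0,0]],
  [[0,0.8,0],[0,0,0]],
  [[0,0.8,0],[0,0,0]],
  [[0,0.8,0],[0,0,0]],
  [[0,0.5,0],[0,0,0]],
])

```text
clock: 8.38
position: [0.5469, -0.0037, 0.3124]
tool_rot: [-0.0, 1.132, 1.814]
ft_force: [-0.2, -0.6, 0.3]
grip_width: 0.996
```

```bash
python3 -c "
from h import *
fingers()
for n in('scene','top'):
    im=imaging.snapshot(n); k=cv2.inRange(cv2.cvtColor(im,cv2.COLOR_RGB2HSV),*Y); print(n,k.sum()//255)
    c=blob(im,*B); print('dish',cv2.minEnclosingCircle(c))
    if n=='scene': a=im[120:420,190:450]
cv2.imwrite('pics/f8.png',cv2.resize(np.hstack([a,im[100:400,120:460]]),None,fx=1.33,fy=1.33)[:,:,::-1])"
```

```text
t 8.38 TCP st mm [-73.4 -99.8 312.4] F st [-0.33 -0.59  0.32] grip 0.996 j [-0.33  0.42  1.37  0.37  1.6  -2.18]
tool axes in station (cols)
 [[-0.001 -1.    -0.002]
 [ 0.425 -0.002  0.905]
 [-0.905 -0.     0.425]]
B [-73.5 -60.8 329.6]
Ain [ -73.4 -138.1  293.3]
Aout [ -73.3 -149.2  288.1]
scene 0
dish ((232.38235473632812, 267.3823547363281), 14.618722915649414)
top 0
dish ((258.26019287109375, 157.5924835205078), 21.017967224121094)
```

View pics/f8.png

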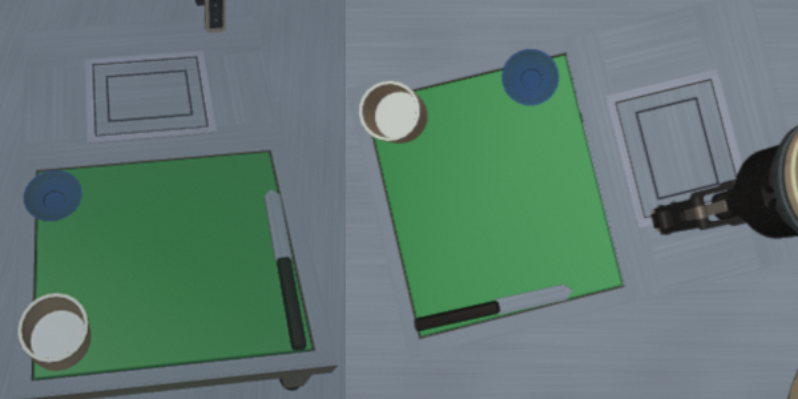

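The flap is shut and flush in both views, no lemon is visible, and the ramekin, dish and knife are in place. I'll wait briefly so the lemon settles, then hand in.

Emit:
jog_arm([
  [[0,0,0],[0,0,0]],
  [[0,0,0],[0,0,0]],
  [[0,0,0],[0,0,0]],
  [[0,0,0],[0,0,0]],
  [[0,0,0],[0,0,0]],
])

```text
clock: 8.9
position: [0.5492, -0.003, 0.3113]
tool_rot: [0.0, 1.131, 1.815]
ft_force: [-0.9, 0.2, -0.2]
grip_width: 1.005
```

Emit:
jog_arm([
  [[0,0,0],[0,0,0]],
  [[0,0,0],[0,0,0]],
  [[0,0,0],[0,0,0]],
  [[0,0,0],[0,0,0]],
  [[0,0,0],[0,0,0]],
])

```text
clock: 9.32
position: [0.5488, -0.0031, 0.3115]
tool_rot: [0.0, 1.131, 1.814]
ft_force: [0.6, 0.2, 0.5]
grip_width: 1.002
```

```bash
python3 -c "
from h import *
report();print(manip.sign_off())"
```

```text
t 9.32 TCP st mm [-71.4 -99.8 311.5] F st [0.62 0.03 0.54] grip 1.002 j [-0.33  0.42  1.37  0.37  1.6  -2.18]
tool axes in station (cols)
 [[-0.001 -1.    -0.002]
 [ 0.426 -0.002  0.905]
 [-0.905  0.     0.426]]
the job is handed in; nothing more can be done
None
```

The lemon half went over the edge into the chute, and I handed the job in at 9.3 s. I slid it to the mouth edge with one finger and tilted the gripper so the other fingertip held the flap down. I then pushed it in over the edge and lifted away so the flap closed by itself.

**Last checks:** both cameras showed the flap flush and no lemon on the deck. The soy dish measured unmoved, and the ramekin and knife looked in place. The gripper was clear, with the force reading down to noise.

**Not confirmed:**
- **Lemon at rest in the pan:** I couldn't see it there directly. The last sign of it was a speck of orange below the deck edge while the flap was still open.
- **Force spike:** at the end of the push the wrist force rose to about 80 N (limit 120 N), probably because the fingertip had driven the flap close to its stop. I backed off straight away. That reading was taken at the end of the move, so a higher peak during it is possible.

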